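# Put two washed mills back together in their refill docks

## Task

Put the two washed mills back together in their docks: the steel mill on the dock with the spindle, its open sleeve over the spindle and the domed head on top of the sleeve; the glass grinder in the other dock, its smoked jar standing in the well, the burr unit in the jar's neck and the bakelite cap over the burr unit. Lower every part upright and fully home, never letting it drop onto its seat. Leave the finished mill, the salt shaker and the tamping rod standing where they are.

Things in the scene. Friction and masses are not known exactly. Their poses are not given: they have to be found in the camera images.
- dock_spindle: Fixed dock: steel plate 100 x 100 x 8 mm carrying the steel mill's black foot, 72 mm across; the foot's flat top, 66 mm across and 26 mm above the counter, is the ledge for the sleeve. On it a dark centring cone, 41 mm across at its base, 18 mm high, and from it an upright 8 mm spindle, tip 130 mm above the counter. Origin: plate centre at counter level, z up along the spindle.
- dock_well: Fixed dock: steel plate 100 x 100 x 8 mm with a black ring on it, making an empty round well: 65 mm inside, 83 mm outside, floor 8 mm and rim 22 mm above the counter. Origin: plate centre at counter level, z up along the well's axis.
- sleeve: Body sleeve of the steel mill: plain bright steel tube open at both ends, 56 mm outside, 48 mm inside, 90 mm high. Home on the ledge, its origin is 26 mm above dock_spindle's and the spindle stands 14 mm out of its top. Stands upright, z up; origin: centre of its underside.
- head: Domed head of the steel mill, steel, 66 mm high: hollow spigot 40 mm across, 10 mm high (bore 26 mm, 27 mm deep, takes the spindle tip); collar 56 mm across from 10 to 18 mm; waist 42 mm across to 44 mm up (grip here); dome 46 mm across. Spigot goes in the sleeve, collar rests on its rim: origin then 80 mm above the sleeve's. Stands upright, z up; origin: centre of its underside.
- jar: Jar of the glass grinder, smoked brown glass, open on top, empty: 56 mm across up to 66 mm high, then a neck 50 mm across outside and 40 mm inside, rim at 80 mm. Home in the well, its origin is 8 mm above dock_well's. Stands upright, z up; origin: centre of its underside.
- burr: Burr unit of the glass grinder, 55 mm high: white spigot 33 mm across, 18 mm high, foot tapered; black flange 58 mm across from 18 to 23 mm; black ribbed crown 42 mm across to 51 mm up (grip here), white disc on top. Spigot goes in the jar's neck, flange rests on its rim: origin then 62 mm above the jar's. Stands upright, z up; origin: centre of its underside.
- cap: Cap of the glass grinder: dark brown bakelite cup standing mouth down, closed flat on top, 56 mm outside, 49 mm inside, 46 mm high, 40 mm deep. Goes mouth down over the burr unit's crown and rests on its flange: origin then 23 mm above the burr unit's. Stands upright, z up; origin: centre of its underside.
- finished_mill: Bystander: a complete slim chrome pepper mill, 52 mm across the foot and 176 mm high, with a small brass ball on top. Origin: centre of its underside, z up.
- salt_shaker: Bystander: glass salt shaker with a pierced steel top, 52 mm across and 80 mm high. Origin: centre of its underside, z up.
- tamping_rod: Bystander: short steel tamping rod standing on its round foot, 44 mm across, thin shaft and knob, 100 mm high. Origin: centre of its underside, z up.
Things that resemble listed ones, but are neither listed nor needed, are in the scene too. What is shaped like the burr but pink or turquoise is not meant.

How it is judged (in metres and radians):
At the end, for the whole second after the job is handed in: Sleeve on the spindle dock's foot, head on it; jar in the well, burr unit in it, cap on that: each within 8 mm of its carrier's axis, 4 mm of seated height and 4 degrees of upright, at rest; finished mill, shaker and rod upright (horizontal distance between sleeve and dock_spindle below 0.008 m and z of sleeve in the frame of dock_spindle between 0.022 and 0.03 m and angle between each of sleeve, head, jar, burr, cap's own z axis and vertical below 0.07 rad and linear speed of each of sleeve, head, jar, burr, cap below 0.02 m/s and angular speed of each of sleeve, head, jar, burr, cap below 0.2 rad/s and horizontal distance between head and sleeve below 0.008 m and z of head in the frame of sleeve between 0.076 and 0.084 m and horizontal distance between jar and dock_well below 0.008 m and z of jar in the frame of dock_well between 0.004 and 0.012 m and horizontal distance between burr and jar below 0.008 m and z of burr in the frame of jar between 0.058 and 0.066 m and horizontal distance between cap and burr below 0.008 m and z of cap in the frame of burr between 0.019 and 0.027 m and angle between each of finished_mill, salt_shaker, tamping_rod's own z axis and vertical below 0.15 rad); the robot touches nothing.
It fails at once if a part is dropped onto its seat (moves faster than 0.6 m/s within 30 mm of it) ((horizontal distance between sleeve and dock_spindle below 0.02 m and z of sleeve in the frame of dock_spindle between 0.016 and 0.056 m and linear speed of sleeve above 0.6 m/s) or (horizontal distance between head and sleeve below 0.02 m and z of head in the frame of sleeve between 0.07 and 0.11 m and linear speed of head above 0.6 m/s) or (horizontal distance between jar and dock_well below 0.02 m and z of jar in the frame of dock_well between -0.002 and 0.038 m and linear speed of jar above 0.6 m/s) or (horizontal distance between burr and jar below 0.02 m and z of burr in the frame of jar between 0.052 and 0.092 m and linear speed of burr above 0.6 m/s) or (horizontal distance between cap and burr below 0.02 m and z of cap in the frame of burr between 0.013 and 0.053 m and linear speed of cap above 0.6 m/s)).
It fails at once if the finished mill is pushed more than 30 mm away or knocked over (distance of finished_mill from where it was at the start of the episode above 0.03 m or angle between finished_mill's own z axis and vertical above 0.5 rad).
It fails at once if the salt shaker is pushed more than 30 mm away or knocked over (distance of salt_shaker from where it was at the start of the episode above 0.03 m or angle between salt_shaker's own z axis and vertical above 0.5 rad).
It fails at once if the tamping rod is pushed more than 30 mm away or knocked over (distance of tamping_rod from where it was at the start of the episode above 0.03 m or angle between tamping_rod's own z axis and vertical above 0.5 rad).
It also fails if it takes over 144 s, if anything falls off the work surface, if the arm or the gripper's body presses on something with over 40 N, if the wrist force passes 120 N, or if a joint passes its speed limit or range.

## Robot

A 6-joint arm with a two-finger parallel gripper is mounted at the origin on the work surface. World frame = base frame: x ahead of the robot, y to its left, z up, the work surface at z = 0. Lengths are in m, angles in degrees, forces in N, time in s.
With the tool pointing down it reaches from about 0.4 to 0.925 m from the base axis. Payload 12.5 kg.
Tool frame: the origin (TCP) lies between the finger pads; the fingertips stand 14 mm ahead of it and the grasp point (between the pads) lies 5 mm behind it; z points along the fingers, y is the direction in which the jaws open and shut (so a half turn about z gives the same grasp; the last joint's range is limited). The gripper opens to 95 mm and grips with 3 to 60 N. Pads are 20 mm wide; open, the fingers measure 119 mm over their backs; the gripper's body (75 mm by 180 mm) begins 59 mm behind the grasp point.
Start: joints at [-79.504, 28.126, 89.318, -0, 62.55, -6.05], TCP at [0.178, -0.599, 0.229] pointing down, gripper open.
Joint ranges: [-177.58, 177.58], [-47.91, 125.51], [2.72, 160], [-65.01, 245.01], [3.68, 167.84], [-153.87, 153.87]. Speed limits (degrees/s): [127.2, 127.2, 159.86, 180, 180, 180].

## Interface

Orientations are given as [roll, pitch, yaw] about the fixed x, y, z axes, in that order (R = Rz(yaw) Ry(pitch) Rx(roll)).
In Python, from rig import r gives the robot as it stands. Calls block until the motion is done:
- r.move_pose(position, orientation): joint-space move of the TCP to a pose.
- r.servo_line(position, vel=0.15, ori=None): straight line of the TCP; ori=None keeps the orientation; vel is the mean speed in m/s.
- r.move_joints(angles): joint-space move.
- r.let_go() and r.close_gripper(effort=None): open the fingers fully, or close them until they stop; effort is the grip in N (None keeps the last).
- r.hold(seconds).
- r.ik(position, orientation): joint angles nearest the present ones, or None.
- r.get_obs(): the state.
- r.camera(name): name is "scene" or "top"; returns (picture, depth): 420x560x3 uint8, red, green, blue; 420x560 float32, m along the optical axis (not along the pixel's ray), 0 where there is no reading.
- r.camera_model(name): a dict with "mtx" (3x3 intrinsics, pixels), "D" ([k1, k2, p1, p2, k3] as OpenCV has them; the pictures are not rectified), "R" (3x3) and "t" (3): a world point X has camera coordinates R X + t. Camera axes: x right, y down, z forward; pixel columns grow to the right and rows downward; lengths in m; the calibration is good to about 2 mm. A picture is of the moment at which its call begins. camera_model takes no time and is no camera call.
A pose or a line that the arm cannot do raises r.Unreachable and nothing moves.
- r.job_done(): hands the job in, once; it reports no verdict.
The state is a dict: "time": time; "joint_positions": joint angles; "dq": joint speeds; "joint_torque": joint torques, N m; "tcp_pos": TCP position; "eef_rot": TCP orientation; "ft_force": force on the tool from outside, world axes, zero at the start; "moment": the same for the moment, N m; "finger_gap": finger opening in m.
Only numpy, scipy, OpenCV 4.12 (cv2) and the standard library are available. Lean on these libraries where they do the work, as an engineer would, in place of code of your own. Each camera call takes 0.05 s, during which the arm holds its last target.

## Working session

There is one attempt and no reset: what is moved stays moved. The work goes in short steps, each a Python script; the robot and the scene stay as the last script left them, time stands still between calls to the robot, and variables do not carry over. Pictures are saved under pics/ and viewed, and the job is handed in when it is done.

```bash
ls; mkdir -p pics
python3 - <<'E'
from rig import r
import cv2,numpy as np
for n in("scene","top"):
    p,d=r.camera(n); cv2.imwrite(f"pics/{n}0.png",p[:,:,::-1]); np.savez(f"/tmp/{n}0.npz",p=p,d=d)
    m=r.camera_model(n); print(n,{k:np.round(v,4).tolist() for k,v in m.items()})
o=r.get_obs();print(o)
E
```

```text
pics
scene {'mtx': [[446.3185, 0.0, 273.2157], [0.0, 446.3185, 206.1611], [0.0, 0.0, 1.0]], 'D': [-0.0723, 0.0, 0.0, 0.0, 0.0], 'R': [[0.6077, 0.7941, 0.0119], [0.4764, -0.3525, -0.8055], [-0.6355, 0.4951, -0.5925]], 't': [-0.3443, -0.2407, 1.3993]}
top {'mtx': [[482.6943, 0.0, 277.9203], [0.0, 482.6943, 213.0235], [0.0, 0.0, 1.0]], 'D': [-0.0899, 0.0, 0.0, 0.0, 0.0], 'R': [[-0.0256, -0.9997, -0.0042], [-0.9747, 0.0259, -0.2221], [0.2221, -0.0016, -0.975]], 't': [0.0049, 0.5867, 0.9177]}
{'time': 0.1, 'joint_positions': array([-7.95038564e+01,  2.81578553e+01,  8.93440837e+01, -6.98026489e-04,
        6.25485592e+01, -6.04837447e+00]), 'dq': array([ 0.02644969, -0.08373898, -0.06352882,  0.02049608, -0.14263265,
       -0.09424947]), 'joint_torque': array([ 4.49290223e-03, -6.13621616e+01, -2.58606702e+01,  6.94480771e-02,
        4.70347248e-02, -4.02344551e-05]), 'tcp_pos': array([ 0.1779832 , -0.59893623,  0.22816628]), 'eef_rot': array([-1.79949718e+02, -4.70520650e-03,  1.65448381e+01]), 'ft_force': array([-0.01754806,  0.61324168,  0.06224335]), 'moment': array([ 0.01058326, -0.01381246,  0.03431495]), 'finger_gap': 0.09482175244986693}
```

View pics/scene0.png

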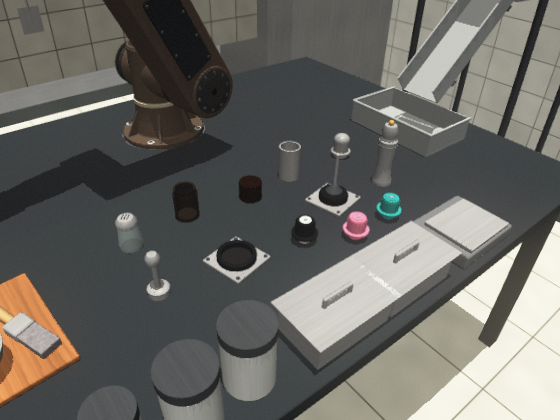

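View pics/top0.png

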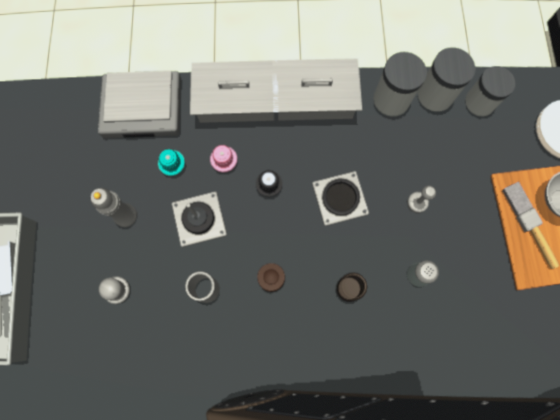

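Run:
```python
import cv2,numpy as np
s=cv2.imread("pics/scene0.png");t=cv2.imread("pics/top0.png")
a=cv2.resize(s[115:265,150:410],(800,462),interpolation=cv2.INTER_CUBIC)
a=np.clip(a.astype(float)*1.4,0,255).astype(np.uint8)
cv2.imwrite("pics/crop_s.png",a)
b=cv2.resize(t[140:310,80:450],(800,368),interpolation=cv2.INTER_CUBIC)
b=np.clip(b.astype(float)*1.6,0,255).astype(np.uint8)
cv2.imwrite("pics/crop_t.png",b)
```

```text
(no output)
```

View pics/crop_s.png

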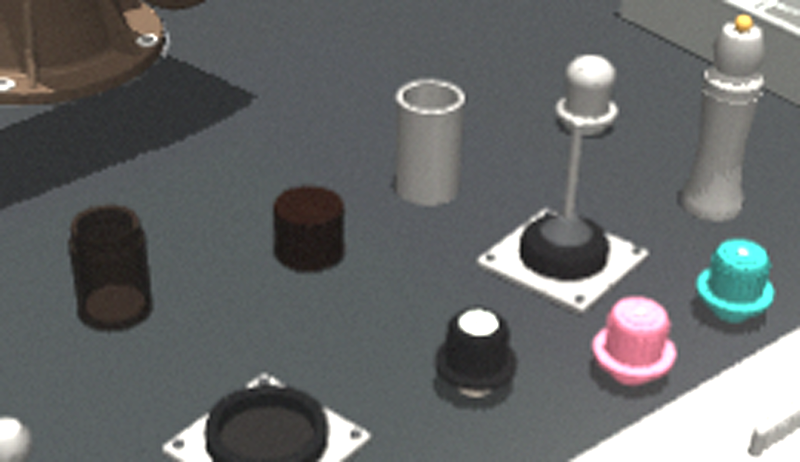

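View pics/crop_t.png

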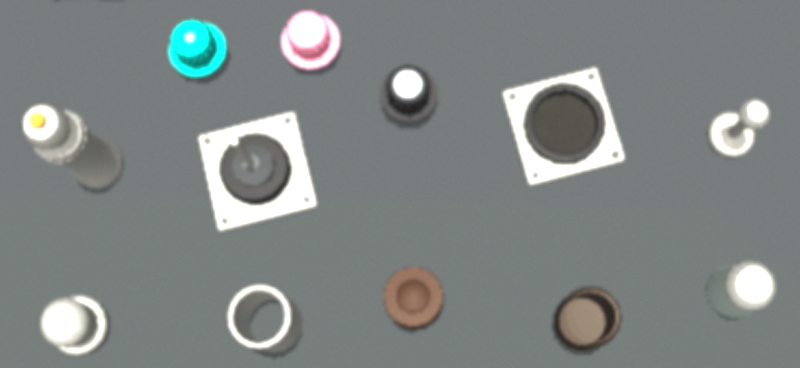

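```bash
cat > h.py <<'E'
import cv2,numpy as np
from rig import r
from scipy.optimize import least_squares
def cloud(n,p,d):
    m=r.camera_model(n);K,D,R,t=[np.array(m[k],float) for k in("mtx","D","R","t")]
    H,W=d.shape
    u,v=np.meshgrid(np.arange(W),np.arange(H))
    uv=cv2.undistortPoints(np.stack([u,v],-1).reshape(-1,1,2).astype(float),K,D).reshape(-1,2)
    X=np.c_[uv,np.ones(len(uv))]*d.reshape(-1,1)
    X=(X-t)@R
    X[d.ravel()==0]=np.nan
    return X.reshape(H,W,3)
def proj(n,X):
    m=r.camera_model(n);K,D,R,t=[np.array(m[k],float) for k in("mtx","D","R","t")]
    return cv2.projectPoints(np.atleast_2d(X).astype(float),cv2.Rodrigues(R)[0],t,K,D)[0].reshape(-1,2)
def circ(P,r0):
    c0=np.nanmean(P,0)
    f=lambda c:np.hypot(P[:,0]-c[0],P[:,1]-c[1])-r0
    s=least_squares(f,c0,loss="soft_l1",f_scale=.002);return s.x,np.abs(f(s.x)).mean()
E
python3 - <<'E'
from h import *
obj={"well":(340,198),"spin":(199,218),"sleeve":(200,289),"head":(112,289),"jar":(350,289),"cap":(271,278),"burr":(268,182),"mill":(120,210),"shaker":(425,273),"rod":(421,201)}
C={}
for n in("top","scene"):
    z=np.load(f"/tmp/{n}0.npz");C[n]=cloud(n,z["p"],z["d"])
X=C["top"]
tab=X[230:250,230:330].reshape(-1,3);print("table",np.nanmedian(tab,0),np.nanstd(tab,0),"nan",np.isnan(tab).mean())
S=C["scene"].reshape(-1,3)
for k,(u,v) in obj.items():
    c=np.nanmedian(X[v-3:v+4,u-3:u+4].reshape(-1,3),0)
    A=X[max(0,v-35):v+36,u-35:u+36].reshape(-1,3)
    A=A[(np.hypot(*(A[:,:2]-c[:2]).T)<.06)&(A[:,2]>.006)]
    B=S[(np.hypot(*(S[:,:2]-c[:2]).T)<.06)&(S[:,2]>.006)]
    print(k,np.round(c,3),len(A),len(B))
    for q in (A,B):
        h=np.histogram(q[:,2],np.arange(0,.2,.01));print("   ",h[0])
E
```

```text
table [ 5.43138227e-01 -1.17454904e-02  2.18244975e-04] [0.01269481 0.06214032 0.00190411] nan 0.0035
well [ 0.63  -0.147  0.008] 1763 1526
    [993 408 362   0   0   0   0   0   0   0   0   0   0   0   0   0   0   0
   0]
    [800 364 362   0   0   0   0   0   0   0   0   0   0   0   0   0   0   0
   0]
spin [0.586 0.155 0.042] 1749 960
    [728 201 528 160  75   6   4   6   7   4   7   6  11   6   0   0   0   0
   0]
    [302 136 274 100  43  10  13  14  10  14  14  10  17   3   0   0   0   0
   0]
sleeve [0.441 0.158 0.001] 544 781
    [ 22  41  42  38  45  45  39  52 125  95   0   0   0   0   0   0   0   0
   0]
    [ 28  63  74  66  69  75  95 123 148  40   0   0   0   0   0   0   0   0
   0]
head [0.44  0.325 0.065] 625 343
    [  4 148  59  25  16 112 260   1   0   0   0   0   0   0   0   0   0   0
   0]
    [ 2 74 49 45 35 58 80  0  0  0  0  0  0  0  0  0  0  0  0]
jar [ 0.433 -0.157  0.006] 641 887
    [153  43  36  32  32  27  79 120 119   0   0   0   0   0   0   0   0   0
   0]
    [ 36  78  91  87  87 120 162 178  48   0   0   0   0   0   0   0   0   0
   0]
cap [0.457 0.
[... 289 characters left out ...]
0   0
   0]
    [  7  14 188  71  75 205   0   0   0   0   0   0   0   0   0   0   0   0
   0]
mill [0.595 0.306 0.089] 1012 1073
    [ 17 104  51  46  39  40  27  22  25  24  32  54 158  11  38 106 177  41
   0]
    [ 28  82  65  57  57  65  45  54  54  60  59  72 103  48  50  80  73  21
   0]
shaker [ 0.455 -0.297  0.08 ] 652 833
    [  4  41  54  51  48  26  39 315  74   0   0   0   0   0   0   0   0   0
   0]
    [ 29  95 104  95 104  77  82 219  28   0   0   0   0   0   0   0   0   0
   0]
rod [ 0.611 -0.313  0.036] 462 645
    [ 14 204  43   9  12  10   4   0  21 120  25   0   0   0   0   0   0   0
   0]
    [ 34 264  48  21  25  21  24  11  48 105  44   0   0   0   0   0   0   0
   0]
```

```bash
cat >> h.py <<'E'
mm=.001
PROF={ # polylines (rho,z) in mm, absolute z above counter when standing on counter
"well":[(32.5,8),(32.5,22),(41.5,22),(41.5,8)],
"spin":[(36,8),(36,20),(33,26),(20.5,26),(4,44),(4,130)],
"sleeve":[(28,0),(28,90),(24,90),(24,0)],
"head":[(28,10),(28,18),(21,18),(21,44),(23,46),(23,50)],
"jar":[(28,0),(28,66),(25,66),(25,80),(20,80),(20,66)],
"cap":[(28,0),(28,46),(0,46)],
"burr":[(29,18),(29,23),(21,23),(21,51),(15,55)],
}
def sdist(rho,z,prof):
    q=np.c_[rho,z];best=np.full(len(q),9.)
    for a,b in zip(prof[:-1],prof[1:]):
        a=np.array(a)*mm;b=np.array(b)*mm;ab=b-a
        t=np.clip((q-a)@ab/(ab@ab),0,1)
        best=np.minimum(best,np.hypot(*(q-a-t[:,None]*ab).T))
    return best
def fit(P,name,c0,z0=0.,rmax=.05,zmin=.006):
    P=P.reshape(-1,3)
    for _ in range(3):
        m=(np.hypot(*(P[:,:2]-np.array(c0)[:2]).T)<rmax)&(P[:,2]>zmin+z0)
        Q=P[m]
        f=lambda c:sdist(np.hypot(Q[:,0]-c[0],Q[:,1]-c[1]),Q[:,2]-z0-c[2],PROF[name])
        s=least_squares(f,[c0[0],c0[1],0],loss="soft_l1",f_scale=.002);c0=s.x[:2]
    return s.x,np.median(f(s.x)),len(Q)
def look(tag):
    out={}
    for n in("top","scene"):
        p,d=r.camera(n);cv2.imwrite(f"pics/{n}_{tag}.png",p[:,:,::-1]);out[n]=cloud(n,p,d)
    return out
E
python3 - <<'E'
from h import *
g={"well":(.63,-.147),"spin":(.586,.155),"sleeve":(.441,.158),"head":(.44,.32),"jar":(.433,-.157),"cap":(.457,.007),"burr":(.65,.009)}
C={}
for n in("top","scene"):
    z=np.load(f"/tmp/{n}0.npz");C[n]=cloud(n,z["p"],z["d"])
for k,c in g.items():
    for n in C:
        s,e,N=fit(C[n],k,c);print(k,n,np.round(s*1e3,1),round(e*1e3,2),N)
    s,e,N=fit(np.concatenate([C[n].reshape(-1,3) for n in C]),k,c);print(k,"both",np.round(s*1e3,1),round(e*1e3,2),N)
# bystanders
for k,c in {"mill":(.58,.30),"shaker":(.445,-.297),"rod":(.60,-.313)}.items():
    for n in C:
        P=C[n].reshape(-1,3);Q=P[(np.hypot(*(P[:,:2]-c).T)<.07)&(P[:,2]>.003)&(P[:,2]<.02)];print(k,n,np.round((Q.min(0)+Q.max(0))/2*1e3))
E
```

```text
well top [ 629.6 -145.7   -0. ] 3.65 1474
well scene [ 635.8 -148.2   -0. ] 2.26 1338
well both [ 6.342e+02 -1.476e+02  1.000e-01] 2.99 2757
spin top [5.915e+02 1.611e+02 4.000e-01] 2.44 1511
spin scene [5.976e+02 1.606e+02 4.000e-01] 2.08 900
spin both [594.1 160.6   0.6] 2.32 2383
sleeve top [439.2 141.3   3.3] 0.65 544
sleeve scene [445.5 144.1   0.7] 0.93 781
sleeve both [443.3 144.2   1.8] 0.97 1325
head top [443.2 339.2  10.4] 4.9 625
head scene [443.  336.4   8.3] 2.89 343
head both [443.3 337.9   9.7] 4.16 968
jar top [ 432.9 -150.3    1.8] 2.06 641
jar scene [ 437.3 -155.1    0.6] 0.85 887
jar both [ 436.8 -154.1    1.5] 1.1 1528
cap top [460.9   8.7   1.1] 1.07 625
cap scene [462.7   8.2   0.9] 0.85 533
cap both [462.5   8.2   1. ] 1.01 1158
burr top [6.631e+02 9.400e+00 6.000e-01] 1.36 552
burr scene [666.4   8.6   0.8] 0.93 560
burr both [665.3   8.6   0.9] 1.4 1112
mill top [582. 298.  11.]
mill scene [584. 293.  11.]
shaker top [ 445. -297.   11.]
shaker scene [ 449. -298.   11.]
rod top [ 600. -313.   11.]
rod scene [ 601. -312.   11.]
```

```bash
cat >> h.py <<'E'
PROF["head"]=[(28,10),(28,18),(21,18),(21,44),(23,44)]+[(23*np.cos(a),43+23*np.sin(a)) for a in np.linspace(0,np.pi/2,8)]
PROF["burr"]=[(29,18),(29,23),(21,23),(21,51),(21,51),(18,55),(0,55)]
def fit(P,name,c0,z0=0.,rmax=.04,zmin=.012,fz=False):
    P=P.reshape(-1,3);c0=np.array(c0,float)[:2]
    for _ in range(4):
        m=(np.hypot(*(P[:,:2]-c0[:2]).T)<rmax+.005)&(P[:,2]>zmin+z0)&(P[:,2]<z0+.14)
        Q=P[m]
        f=lambda c:sdist(np.hypot(Q[:,0]-c[0],Q[:,1]-c[1]),Q[:,2]-z0-(c[2] if len(c)>2 else 0),PROF[name])
        s=least_squares(f,[*c0,0] if fz else c0,loss="cauchy",f_scale=.0015);c0=s.x[:2]
    return s.x,np.median(f(s.x)),len(Q)
E
python3 - <<'E'
from h import *
g={"well":(.63,-.147),"spin":(.592,.16),"sleeve":(.441,.144),"head":(.443,.335),"jar":(.433,-.157),"cap":(.457,.007),"burr":(.66,.009)}
C={}
for n in("top","scene"):
    z=np.load(f"/tmp/{n}0.npz");C[n]=cloud(n,z["p"],z["d"])
for k,c in g.items():
    for n in C:
        s,e,N=fit(C[n],k,c);print(k,n,np.round(s*1e3,1),round(e*1e3,2),N,end="  ")
        s,e,N=fit(C[n],k,c,fz=True);print(np.round(s*1e3,1),round(e*1e3,2))
    # overlay the outline circles
T=cv2.imread("pics/top0.png");
# dock plate centre from 8mm plane: bright pixels
for n in C:
    p=np.load(f"/tmp/{n}0.npz")["p"];X=C[n]
    for k in("well","spin"):
        m=(np.hypot(*(X[...,:2]-g[k]).transpose(2,0,1))<.085)&(abs(X[...,2]-.008)<.006)&(p.min(-1)>110)
        q=X[m][:,:2].astype(np.float32);rc=cv2.minAreaRect(q);print("plate",k,n,np.round(np.array(rc[0])*1e3,1),np.round(np.array(rc[1])*1e3,1),round(rc[2],1))
E
```

```text
well top [ 630.5 -146.2] 0.91 513  [ 630.6 -146.3    0.7] 0.91
well scene [ 634.1 -146.9] 0.66 582  [ 6.341e+02 -1.468e+02  4.000e-01] 0.66
spin top [592.5 161.1] 1.38 866  [592.5 161.3   0.8] 1.31
spin scene [596.2 162.5] 1.14 606  [596.1 162.6   1.1] 1.08
sleeve top [441.6 144.6] 0.25 515  [441.6 144.6   2. ] 0.25
sleeve scene [445.  144.7] 0.92 741  [445.  144.7   0.8] 0.91
head top [442.3 334.9] 1.44 615  [442.3 335.4   2.2] 0.95
head scene [444.7 334.9] 1.55 336  [444.2 335.    2.8] 1.29
jar top [ 435.  -154.4] 0.81 478  [ 435.  -154.5    1.7] 0.68
jar scene [ 437.2 -155. ] 0.87 835  [ 437.2 -155.     0.9] 0.86
cap top [460.9   8.6] 1.31 619  [460.9   8.7   1.1] 1.09
cap scene [462.8   8.2] 0.95 485  [462.8   8.2   0.9] 0.86h.py:34: RuntimeWarning: invalid value encountered in divide
  t=np.clip((q-a)@ab/(ab@ab),0,1)
Traceback (most recent call last):
  File "h.py", line 58, in fit
    s=least_squares(f,[*c0,0] if fz else c0,loss="cauchy",f_scale=.0015);c0=s.x[:2]
ValueError: Residuals are not finite in the initial point.
```

```bash
sed -i 's/(21,51),(21,51),/(21,51),/' h.py
python3 - <<'E'
from h import *
g={"burr":(.662,.009),"well":(.63,-.147),"spin":(.592,.16)}
C={}
for n in("top","scene"):
    z=np.load(f"/tmp/{n}0.npz");C[n]=cloud(n,z["p"],z["d"])
for n in C:
    s,e,N=fit(C[n],"burr",g["burr"]);print(n,np.round(s*1e3,1),round(e*1e3,2),N)
    p=np.load(f"/tmp/{n}0.npz")["p"];X=C[n]
    for k in("well","spin"):
        m=(np.hypot(*(X[...,:2]-g[k]).transpose(2,0,1))<.085)&(abs(X[...,2]-.008)<.006)&(p.min(-1)>110)
        q=X[m][:,:2].astype(np.float32);rc=cv2.minAreaRect(q);print("plate",k,n,np.round(np.array(rc[0])*1e3,1),np.round(np.array(rc[1])*1e3,1),round(rc[2],1))
print(r.get_obs()["time"])
for yaw in (-90,0,90):
  for p in [(.443,.1447,.1),(.4433,.3349,.1),(.436,-.1547,.1),(.594,.162,.2),(.632,-.1465,.2),(.665,.009,.1)]:
    q=r.ik(p,[180,0,yaw]);print(yaw,p,None if q is None else np.round(q))
E
```

```text
top [663.    9.3] 0.97 551
plate well top [ 631.9 -147.4] [103.6 103.6] 13.6
plate spin top [593.5 162.9] [101.7 102.3] 12.8
scene [666.5   8.5] 0.78 553
plate well scene [ 634.5 -147.4] [101.5 100.1] 13.4
plate spin scene [593.5 161.1] [105.8 101.1] 12.3
0.1
-90 (0.443, 0.1447, 0.1) None
-90 (0.4433, 0.3349, 0.1) [  30.   32.  106.   -0.   42. -150.]
-90 (0.436, -0.1547, 0.1) [-28.  27. 119.  -0.  34. 152.]
-90 (0.594, 0.162, 0.2) None
-90 (0.632, -0.1465, 0.2) None
-90 (0.665, 0.009, 0.1) None
0 (0.443, 0.1447, 0.1) [ 10.  27. 119.  -0.  35. 100.]
0 (0.4433, 0.3349, 0.1) [ 30.  32. 106.  -0.  42. 120.]
0 (0.436, -0.1547, 0.1) [-28.  27. 119.  -0.  34.  62.]
0 (0.594, 0.162, 0.2) [ 9. 29. 93. -0. 58. 99.]
0 (0.632, -0.1465, 0.2) [-19.  32.  88.  -0.  61.  71.]
0 (0.665, 0.009, 0.1) [-5. 39. 90. -0. 51. 85.]
90 (0.443, 0.1447, 0.1) [ 10.  27. 119.  -0.  35.  10.]
90 (0.4433, 0.3349, 0.1) [ 30.  32. 106.  -0.  42.  30.]
90 (0.436, -0.1547, 0.1) [-28.  27. 119.  -0.  34. -28.]
90 (0.594, 0.162, 0.2) [ 9. 29. 93. -0. 58.  9.]
90 (0.632, -0.1465, 0.2) [-19.  32.  88.   0.  61. -19.]
90 (0.665, 0.009, 0.1) [-5. 39. 90. -0. 51. -5.]
```

Candidates by top-view pixel:
- **Burr:** black (268,182), pink (222,158) or turquoise (171,162). I choose the black one.
- **Sleeve or jar:** steel tube (200,288), brown glass (350,289) or glass shaker (427,272). The sleeve is the tube and the jar is the brown glass.
- **Head:** loose dome (112,289) or the finished mill's top (103,197). I choose the loose dome.
- **Cap:** the low brown disc (271,278).

The crops confirm these choices.

I start with the sleeve, with the jaws along x. That also measures the cameras' x bias.

```bash
cat >> h.py <<'E'
O=[180,0,90]
def st(msg=""):
    o=r.get_obs();print(msg,"t=%.1f"%o["time"],"tcp",np.round(o["tcp_pos"]*1e3,1),"rot",np.round(o["eef_rot"],1),"F",np.round(o["ft_force"],1),"gap %.1f"%(o["finger_gap"]*1e3));return o
def pick(xy,z,effort=30,zh=.26,lift=.26,ori=O):
    r.move_pose([*xy,zh],ori); r.servo_line([*xy,z],vel=.2); st("down")
    r.close_gripper(effort); r.hold(.2); o=st("closed")
    r.servo_line([*xy,z+.02],vel=.08); st("lift"); r.servo_line([*xy,lift],vel=.25)
    return o
def lower(xy,z_pre,z_seat,ori=O,thr=6,zmin=-.006):
    r.servo_line([*xy,z_pre],vel=.2); r.hold(.3)
    o=st("pre"); f0=o["ft_force"]; z=z_pre
    while z>z_seat+zmin:
        z-=.003 if z>z_seat+.006 else .0015
        r.servo_line([*xy,z],vel=.04)
        o=r.get_obs(); df=o["ft_force"]-f0
        if df[2]>thr or np.hypot(*df[:2])>10: print("contact z",round(z*1e3,1),np.round(df,1)); break
    r.hold(.2); st("seated?")
def release(xy,zup):
    r.let_go(); o=st("open"); r.servo_line([*o["tcp_pos"][:2],zup],vel=.2)
E
python3 - <<'E'
from h import *
pick((.4433,.1447),.070)
st("up")
E
```

```text
down t=4.0 tcp [443.7 144.7  70.6] rot [179.9  -0.   90. ] F [ 0.5 -0.4  0.1] gap 95.1
closed t=4.9 tcp [443.4 144.7  70. ] rot [180.  -0.  90.] F [0.5 0.4 2.2] gap 56.6
lift t=5.3 tcp [443.3 144.7  90.1] rot [180.  -0.  90.] F [ 0.8  0.8 -1.4] gap 56.7
up t=6.1 tcp [442.7 144.6 258.7] rot [-179.9    0.    90. ] F [ 0.6 -0.3 -2.3] gap 56.6
```

Run:
```python
from h import *
r.move_pose([.594,.162,.26],O); r.hold(.3); o=st()
C=look("s1")
zo=o["tcp_pos"][2]-.070
for n in C:
    P=C[n].reshape(-1,3)
    m=(P[:,2]>zo+.01)&(P[:,2]<zo+.055)&(np.hypot(*(P[:,:2]-[.594,.162]).T)<.04)
    Q=P[m]; s,e=circ(Q[:,:2],.028); print(n,len(Q),np.round(s*1e3,1),round(e*1e3,2))
    # spindle
    m=(P[:,2]>.055)&(P[:,2]<.125)&(np.hypot(*(P[:,:2]-[.594,.162]).T)<.03)
    Q=P[m]; 
    if len(Q)>10: s,e=circ(Q[:,:2],.004); print(" spindle",len(Q),np.round(s*1e3,1),round(e*1e3,2))
    s,e,N=fit(P[P[:,2]<.06],"spin",(.594,.162)); print(" foot",np.round(s*1e3,1),N)
# spindle from the first pictures
for n in C:
    z=np.load(f"/tmp/{n}0.npz");P=cloud(n,z["p"],z["d"]).reshape(-1,3)
    m=(P[:,2]>.055)&(P[:,2]<.125)&(np.hypot(*(P[:,:2]-[.594,.162]).T)<.03)
    Q=P[m];s,e=circ(Q[:,:2],.004); print(n," spindle0",len(Q),np.round(s*1e3,1),round(e*1e3,2))
```

```text
t=7.1 tcp [593.5 162.  260.5] rot [180.  -0.  90.] F [-0.2 -0.  -1.9] gap 56.5
top 67 [590.9 162.2] 0.28
 spindle 22 [592.1 161.6] 0.41
 foot [593.3 160.3] 659
scene 479 [592.7 162.2] 1.01
 spindle 86 [596.5 162.3] 1.03
 foot [596.5 162. ] 507
top  spindle0 41 [592.3 161.7] 0.35
scene  spindle0 87 [595.9 162.9] 1.02
```

View pics/scene_s1.png

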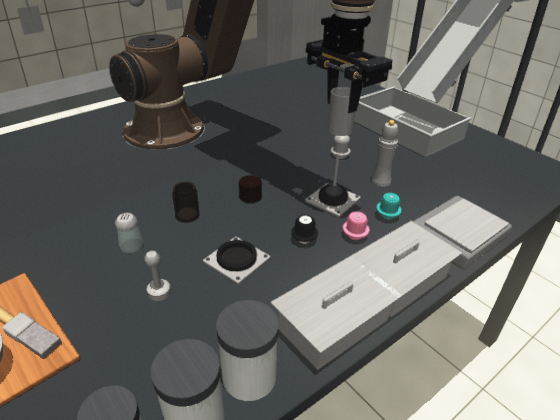

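Run:
```python
from h import *
lower((.5955,.162),.122,.096)
C=look("s2")
```

```text
pre t=8.3 tcp [595.7 162.  122.8] rot [179.9  -0.   90. ] F [-0.3  0.8 -2.4] gap 56.1
contact z 95.0 [-1.3 -1.7  9.3]
seated? t=11.3 tcp [595.8 162.   95.9] rot [179.9  -0.   90. ] F [-0.9 -0.4  7.5] gap 56.8
```

View pics/scene_s2.png

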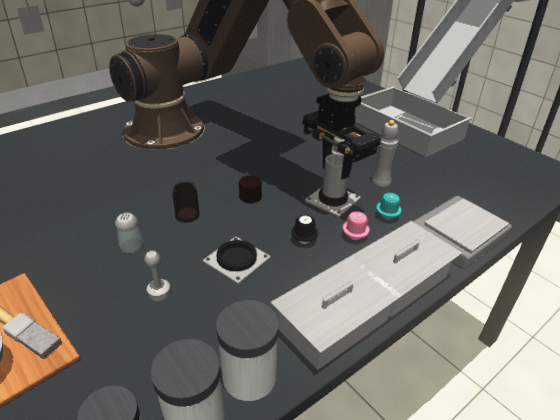

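Run:
```python
from h import *
release((.5955,.162),.27)
pick((.4435,.335),.036,zh=.27,lift=.28); st("up")
r.move_pose([.5955,.162,.28],O); r.hold(.2); o=st()
C=look("h1")
for n in C:
    P=C[n].reshape(-1,3)
    s,e,N=fit(P[P[:,2]<.125],"sleeve",(.5955,.162),z0=.026); print(n,"sleeve",np.round(s*1e3,1),round(e*1e3,2),N)
    s,e,N=fit(P,"head",(.5955,.162),z0=o["tcp_pos"][2]-.036,zmin=.002); print(n,"head",np.round(s*1e3,1),round(e*1e3,2),N)
```

```text
open t=12.2 tcp [595.5 162.   95. ] rot [-180.    0.   90.] F [ 0.7  1.  -0.6] gap 94.7
down t=15.5 tcp [444.  335.1  36.8] rot [179.9  -0.   90. ] F [ 0.5 -0.2  0.3] gap 95.3
closed t=16.6 tcp [443.6 335.   36. ] rot [180.  -0.  90.] F [0.4 0.3 0.2] gap 43.7
lift t=16.9 tcp [443.5 335.1  56.4] rot [180.  -0.  90.] F [-0.8  0.4 -1.8] gap 44.0
up t=18.0 tcp [443.  334.7 278.7] rot [-1.799e+02  1.000e-01  9.000e+01] F [-0.4 -0.2 -0.7] gap 44.1
 t=19.1 tcp [594.9 163.3 280.2] rot [180.   -0.   90.1] F [ 0.1  0.3 -1.4] gap 43.9
top sleeve [591.9 162. ] 0.74 528
top head [593.  163.1] 0.29 42
scene sleeve [596.4 162.7] 0.87 882
scene head [594.7 162. ] 14.38 1650
```

View pics/scene_h1.png

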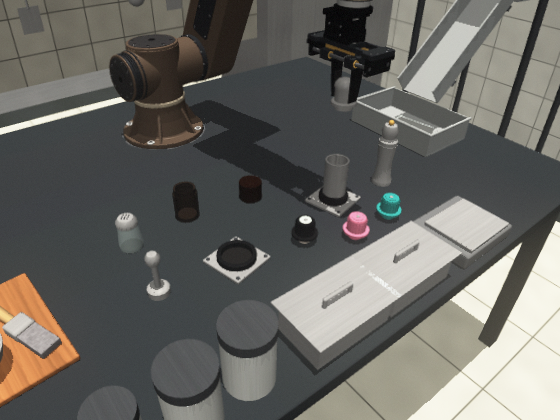

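Run:
```python
from h import *
lower((.5955,.162),.168,.142)
C=look("h2")
s=cv2.imread("pics/scene_h2.png")[100:220,280:410];cv2.imwrite("pics/h2c.png",cv2.resize(s,(780,720))[:600])
```

```text
pre t=20.2 tcp [595.7 162.1 168.9] rot [179.9  -0.   90. ] F [-0.1 -0.5 -1.3] gap 43.9
contact z 141.0 [-1.1 -0.2  8.7]
seated? t=23.2 tcp [595.7 162.  142. ] rot [179.9  -0.   90. ] F [-2.6 -0.4  7.1] gap 44.0
```

View pics/h2c.png

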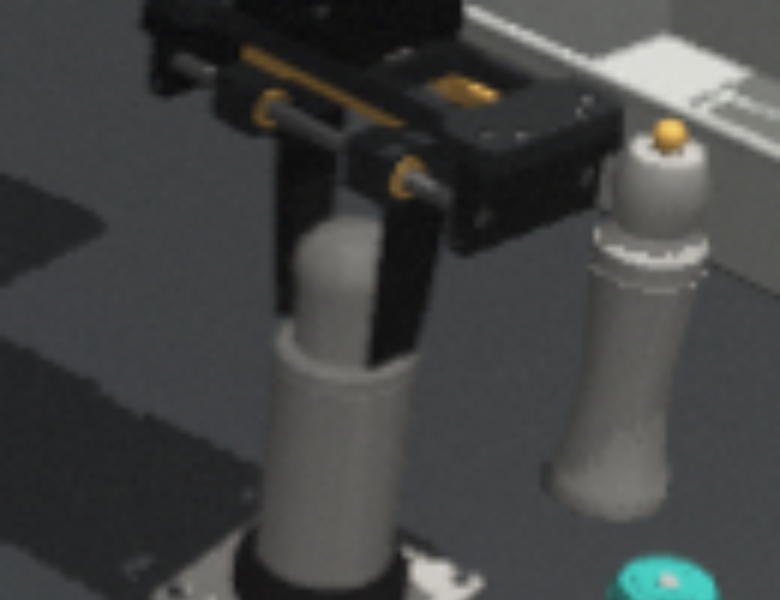

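Run:
```python
from h import *
release(None,.27)
pick((.4366,-.1547),.045,effort=25,zh=.26,lift=.2)
r.move_pose([.6333,-.147,.2],O); r.hold(.2); o=st()
C=look("j1")
zo=o["tcp_pos"][2]-.045
for n in C:
    P=C[n].reshape(-1,3)
    m=(P[:,2]>zo+.004)&(P[:,2]<zo+.024)&(np.hypot(*(P[:,:2]-[.633,-.147]).T)<.04)
    Q=P[m]; s,e=circ(Q[:,:2],.028); print(n,"jar",len(Q),np.round(s*1e3,1),round(e*1e3,2))
    s,e,N=fit(P[P[:,2]<.04],"well",(.633,-.147)); print(n,"well",np.round(s*1e3,1),round(e*1e3,2),N)
    Q=P[(P[:,2]>.11)&(P[:,2]<.18)]
    s,e,N=fit(Q,"head",(.5955,.162),z0=.106); print(n,"head",np.round(s*1e3,1),round(e*1e3,2),N)
```

```text
open t=24.3 tcp [595.5 162.  141. ] rot [-180.    0.   90.] F [ 0.7  0.1 -0.1] gap 95.2
down t=27.6 tcp [ 437.  -154.7   45.6] rot [179.9   0.   90. ] F [ 0.1 -1.1 -1. ] gap 95.2
closed t=28.5 tcp [ 436.7 -154.7   45.1] rot [180.   0.  90.] F [-0.4 -0.5  3.5] gap 56.4
lift t=28.9 tcp [ 436.6 -154.7   65.1] rot [180.   0.  90.] F [ 0.4 -0.1 -2.2] gap 56.6
 t=30.6 tcp [ 632.4 -147.4  200.4] rot [180.   0.  90.] F [-0.7  0.1 -2.3] gap 56.4h.py:17: RuntimeWarning: Mean of empty slice
  c0=np.nanmean(P,0)
Traceback (most recent call last):
  File "h.py", line 19, in circ
    s=least_squares(f,c0,loss="soft_l1",f_scale=.002);return s.x,np.abs(f(s.x)).mean()
ValueError: Initial guess is outside of provided bounds
```

View pics/scene_j1.png

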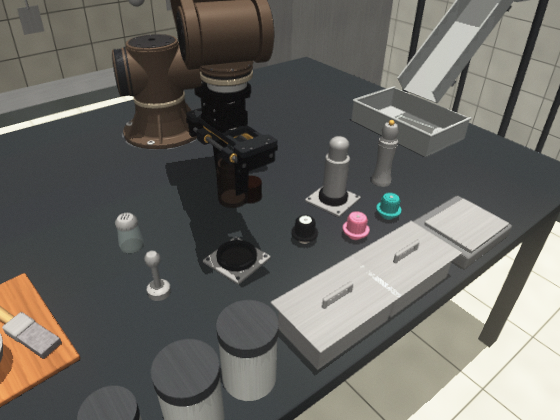

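Run:
```python
from h import *
C=look("j1b"); o=st(); zo=o["tcp_pos"][2]-.045
for n in C:
    P=C[n].reshape(-1,3)
    m=(P[:,2]>zo+.004)&(P[:,2]<zo+.024)&(np.hypot(*(P[:,:2]-[.633,-.147]).T)<.04)
    Q=P[m]
    if len(Q)>20: s,e=circ(Q[:,:2],.028); print(n,"jar",len(Q),np.round(s*1e3,1),round(e*1e3,2))
    s,e,N=fit(P[P[:,2]<.04],"well",(.633,-.147)); print(n,"well",np.round(s*1e3,1),round(e*1e3,2),N)
    s,e,N=fit(P[(P[:,2]>.11)&(P[:,2]<.18)],"head",(.5955,.162),z0=.106); print(n,"head",np.round(s*1e3,1),round(e*1e3,2),N)
```

```text
t=30.8 tcp [ 633.  -147.2  200.4] rot [180.   0.  90.] F [-1.  -0.3 -2.4] gap 56.5
top well [ 633. -147.] nan 0
top head [593.1 160.8] 1.34 721
scene jar 272 [ 632.8 -146.9] 0.69
scene well [ 633.9 -146.9] 0.72 579
scene head [596.6 162.1] 1.11 536
  return _methods._mean(a, axis=axis, dtype=dtype,
  ret = ret.dtype.type(ret / rcount)
```

Run:
```python
from h import *
lower((.6338,-.147),.078,.053)
C=look("j2")
s=cv2.imread("pics/scene_j2.png")[150:290,170:310];cv2.imwrite("pics/j2c.png",cv2.resize(s,(600,600)))
```

```text
pre t=31.9 tcp [ 634.1 -147.1   78.9] rot [179.9   0.   90. ] F [ 1.4  0.9 -2. ] gap 56.2
contact z 52.5 [-2.1  0.2  6.8]
seated? t=34.6 tcp [ 634.  -147.1   53.1] rot [180.   0.  90.] F [-1.6  1.2  5.7] gap 56.2
```

View pics/j2c.png

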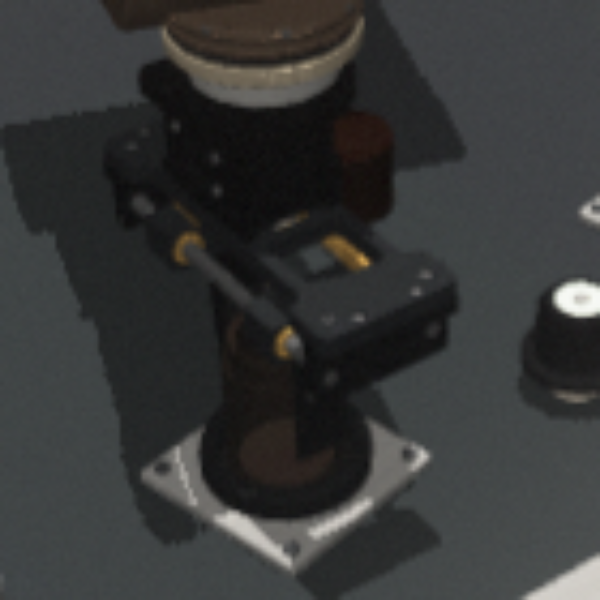

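Run:
```python
from h import *
release(None,.22)
pick((.6655,.0087),.041,effort=25,zh=.2,lift=.22)
r.hold(.2); o=st()
C=look("b1")
for n in C:
    P=C[n].reshape(-1,3)
    s,e,N=fit(P[P[:,2]<.1],"jar",(.634,-.147),z0=.008,zmin=.02); print(n,"jar",np.round(s*1e3,1),round(e*1e3,2),N)
    s,e,N=fit(P,"burr",(.6655,.0087),z0=o["tcp_pos"][2]-.041,zmin=.014) ; print(n,"burr",np.round(s*1e3,1),round(e*1e3,2),N)
s=cv2.imread("pics/scene_b1.png")[100:280,180:420];cv2.imwrite("pics/b1c.png",cv2.resize(s,(800,600)))
```

```text
open t=35.5 tcp [ 633.8 -147.    52.5] rot [180.   0.  90.] F [ 1.  -0.7 -0.6] gap 95.3
down t=38.1 tcp [666.1   8.2  42.2] rot [179.9   0.   90. ] F [ 0.7  0.5 -0.5] gap 95.2
closed t=39.2 tcp [665.5   8.7  41. ] rot [-180.   -0.   90.] F [ 0.  -0.4  0.1] gap 41.5
lift t=39.6 tcp [665.8   8.7  61.8] rot [179.9   0.   90. ] F [-0.5  0.9 -0.8] gap 41.5
 t=40.6 tcp [665.1   8.7 218.2] rot [-179.8   -0.    90. ] F [ 0.  -0.6 -1. ] gap 41.8
top jar [ 626.9 -146. ] 1.74 560
top burr [665.5   8.7] nan 0
scene jar [ 634.1 -146.8] 0.73 975
scene burr [665.6   8.3] 16.9 1587
  return _methods._mean(a, axis=axis, dtype=dtype,
  ret = ret.dtype.type(ret / rcount)
```

View pics/b1c.png

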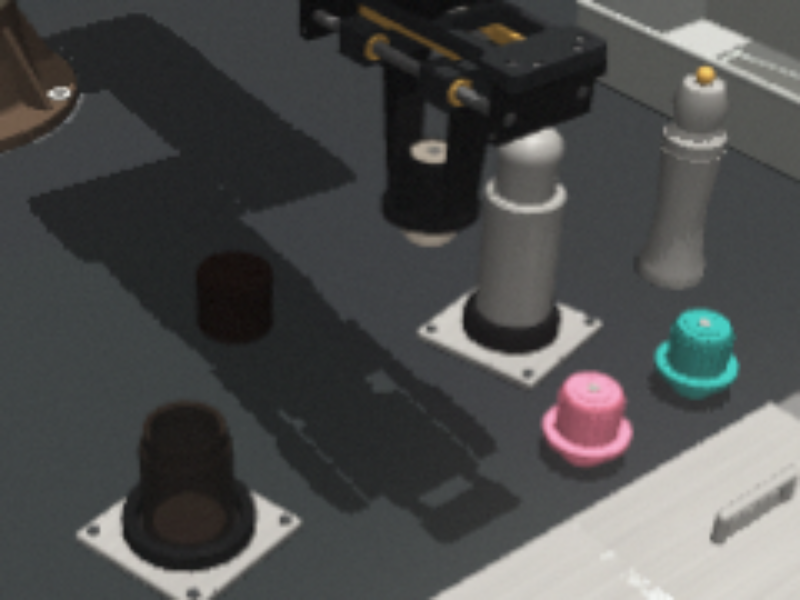

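Run:
```python
from h import *
r.move_pose([.634,-.147,.22],O)
lower((.634,-.147),.141,.111)
C=look("b2")
s=cv2.imread("pics/scene_b2.png")[130:280,170:330];cv2.imwrite("pics/b2c.png",cv2.resize(s,(640,600)))
```

```text
pre t=42.2 tcp [ 634.3 -147.   142.1] rot [179.9   0.   90. ] F [ 0.2  0.2 -0.8] gap 41.3
contact z 109.5 [-2.8  0.3 10.5]
seated? t=45.7 tcp [ 634.2 -147.1  110.7] rot [179.9   0.   90. ] F [-3.1  0.3 10. ] gap 41.1
```

View pics/b2c.png

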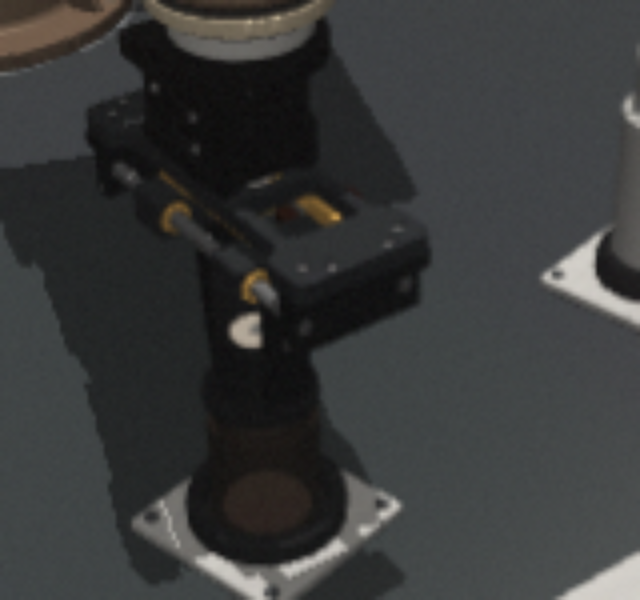

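Run:
```python
from h import *
release(None,.22)
pick((.4622,.0084),.027,effort=25,zh=.22,lift=.25)
r.hold(.2); o=st()
C=look("c1")
for n in C:
    P=C[n].reshape(-1,3)
    s,e,N=fit(P[P[:,2]<.14],"burr",(.634,-.147),z0=.070,zmin=.014); print(n,"burr",np.round(s*1e3,1),round(e*1e3,2),N)
    s,e,N=fit(P[P[:,2]<.085],"jar",(.634,-.147),z0=.008,zmin=.02); print(n,"jar",np.round(s*1e3,1),round(e*1e3,2),N)
s=cv2.imread("pics/scene_c1.png")[100:280,180:420];cv2.imwrite("pics/c1c.png",cv2.resize(s,(800,600)))
```

```text
open t=46.8 tcp [ 634.  -147.   109.5] rot [-180.   -0.   90.] F [-1.  -0.  -0.5] gap 95.0
down t=49.5 tcp [462.7   8.2  27.5] rot [179.9   0.   90. ] F [ 0.3 -0.8 -0.2] gap 95.2
closed t=50.5 tcp [462.3   8.4  27.1] rot [180.   0.  90.] F [-0.   0.2  3.7] gap 55.3
lift t=50.9 tcp [462.3   8.4  47.2] rot [180.   0.  90.] F [-0.6 -0.1 -0.4] gap 55.7
 t=52.0 tcp [461.9   8.4 248.9] rot [-179.9   -0.    90. ] F [-0.4 -0.6 -0.7] gap 55.4
top burr [ 631.  -147.1] 0.77 649
top jar [ 630.8 -146.5] 0.31 187
scene burr [ 634.3 -147.3] 0.76 684
scene jar [ 634.1 -146.8] 0.66 621
```

View pics/c1c.png

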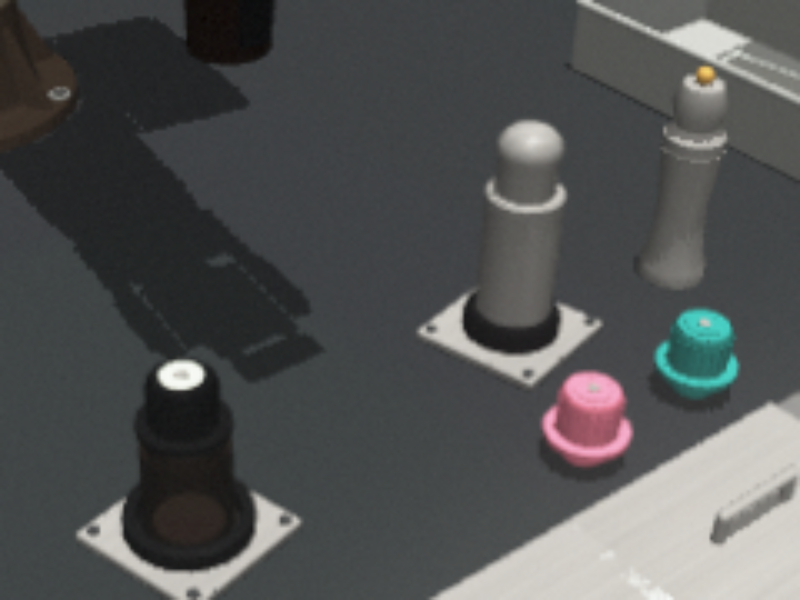

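Run:
```python
from h import *
r.move_pose([.634,-.147,.25],O)
lower((.634,-.1471),.163,.120)
C=look("c2")
s=cv2.imread("pics/scene_c2.png")[130:280,170:330];cv2.imwrite("pics/c2c.png",cv2.resize(s,(640,600)))
```

```text
pre t=53.9 tcp [ 634.3 -147.1  164. ] rot [179.9   0.   90. ] F [-1.  -0.3 -1.2] gap 54.8
contact z 118.0 [-3.6  0.6 17.6]
seated? t=58.4 tcp [ 634.3 -147.2  119.8] rot [179.9   0.   90. ] F [-4.7  0.8 17. ] gap 55.4
```

View pics/c2c.png

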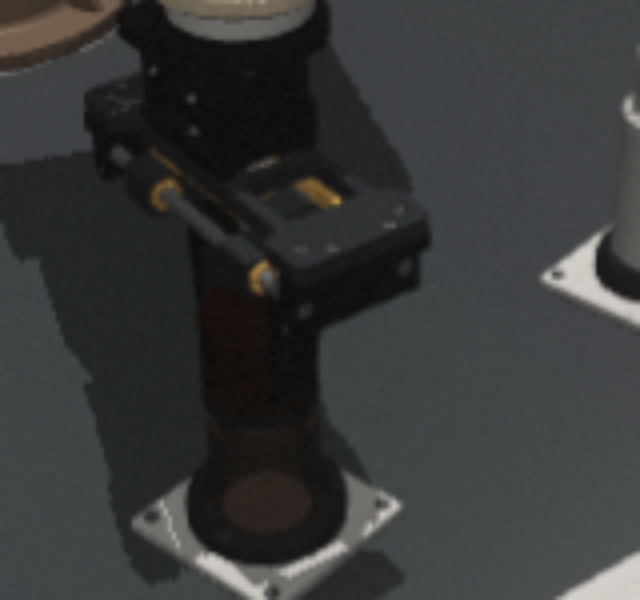

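Run:
```python
from h import *
r.servo_line([.634,-.1471,.1195],vel=.04)
release(None,.27)
r.move_pose([.35,-.3,.35],O); r.hold(.5); st()
C=look("end")
for n in C:
    P=C[n].reshape(-1,3)
    for k,c,z0,lo,hi in (("sleeve",(.5955,.162),.026,.035,.112),("head",(.5955,.162),.106,.113,.19),("jar",(.634,-.147),.008,.025,.085),("cap",(.634,-.147),.093,.097,.16)):
        s,e,N=fit(P[(P[:,2]>lo)&(P[:,2]<hi)],k,c,z0=z0,zmin=.002,fz=True);print(n,k,np.round(s*1e3,1),round(e*1e3,2),N)
    for k,c in {"mill":(.58,.297),"shaker":(.445,-.297),"rod":(.60,-.313)}.items():
        Q=P[(np.hypot(*(P[:,:2]-c).T)<.07)&(P[:,2]>.003)&(P[:,2]<.02)];print(k,n,np.round((Q.min(0)+Q.max(0))/2*1e3)[:2])
```

```text
open t=59.6 tcp [ 634.  -147.1  119.5] rot [180.   0.  90.] F [ 0.1 -0.9 -0.3] gap 94.9
 t=62.2 tcp [ 350.1 -299.9  349.9] rot [-180.   -0.   90.] F [-0.  -0.1 -0.4] gap 95.1
top sleeve [594.2 161.1   0. ] 0.5 244
top head [593.3 161.2   1.9] 1.05 741
top jar [ 630.8 -146.6    2.5] 0.37 219
top cap [ 6.310e+02 -1.472e+02  5.000e-01] 0.78 803
mill top [580. 296.]
shaker top [ 445. -297.]
rod top [ 598. -314.]
scene sleeve [596.3 162.7   0. ] 0.76 654
scene head [596.5 162.    1.7] 1.0 569
scene jar [ 634.1 -146.8    2.2] 0.61 643
scene cap [ 634.1 -147.3    1. ] 0.62 912
mill scene [586. 293.]
shaker scene [ 446. -300.]
rod scene [ 597. -311.]
```

View pics/scene_end.png

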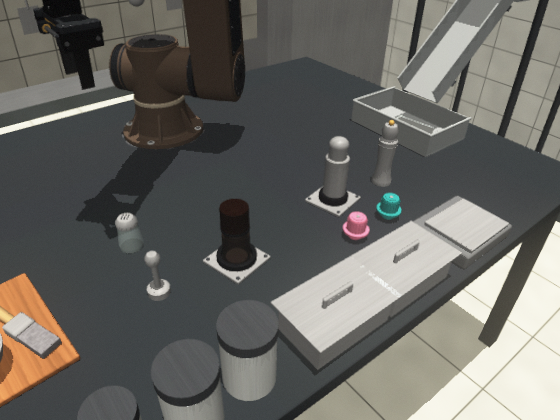

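View pics/top_end.png

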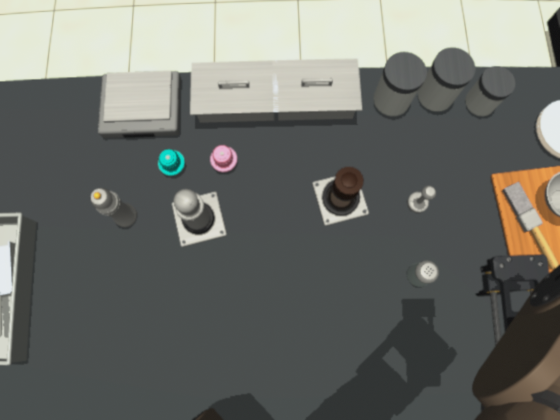

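Both mills stand upright in their docks (scene pixels (336,170) and (236,235)). The bystanders are unmoved and the gripper is clear of everything.

```bash
python3 -c "
from rig import r
print(r.job_done()); print(r.get_obs()['time'])"
```

```text
the job is handed in; nothing more can be done
None
the job is handed in; nothing more can be done
```

Both mills are back together in their docks and the job is handed in. It took about 62 s of the 144 s allowed. No verdict is reported.

- **What I did:** I placed the sleeve and head on the spindle dock, then the jar, burr unit (the black one) and cap in the well dock. Each part was gripped with the jaws along x and lowered slowly until the wrist felt contact. Each stopped within 0.3 mm of its computed seat height, with at most about 18 N of contact force.
- **Last checks:** In the final pictures each part sits within about 1 mm of its carrier's axis, as seen by either camera. The burr unit was hidden under the cap by then; it was last measured just before the cap went on. The finished mill, shaker and rod still stand in place, within 1–4 mm of where they started, which is measurement noise, and the arm is clear of everything.
- **Disagreements:** The two cameras differ from each other by 2–4 mm in x. I settled this using the sleeve and jar in the grip. The final height fits for the head and jar read about 2 mm high. The same fits gave similar offsets on the parts before I moved them, so I put this down to calibration and relied on the contact heights.

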